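Lock the telescoping hand rest into its bench bracket

TASK

The hand rest of the dental bench has been pulled out of its bracket. Press its red spring button down flush, feed the tube in so that the button goes under the bracket's edge, then slide the rest on in until the button pops up in the hole of the bracket and locks. Be gentle: do not ram the button against the bracket or lean hard on the rest, button or bracket, and leave the two jars and the dropper bottle where they are.

Things in the scene. Friction and masses are not known exactly. Their poses are not given: they have to be found in the camera images.
- holder: Grey foot (110 x 80 x 8 mm) and column of the bench bracket, fixed. Origin: middle of the foot's underside, on the bench; z up, x level along the blue sleeve, the way the tube is pushed in. The sleeve stands centred over the foot: 110 mm long in x, 36 wide, 36 high, walls 4 mm, mouth at x = -55 mm, one 18 mm square hole in its roof centred at x = -10 mm. Its height is not measured: see armrest.
- armrest (a joint): How far the 24 mm square tube with the hand rest is pushed in (m, along x; slides, 5 N friction, stays where left). 0: button centre 35 mm outside the mouth. 0.028: its leading side meets the mouth and jams unless pressed. 0.080: centred in the hole (play 2 mm each way). Sleeve and tube are clamped at an unmeasured height: the tube's flat top is 62 to 86 mm above the bench, 2 mm under the roof.
- button (a joint): How far the round red button (14 mm wide, in the tube's top face) is pressed (m): 0 out, standing 9 mm above the tube; 0.009 flush. Spring: 3 N to start, 6 N flush. Passes under the roof when over 0.007, is held there by the roof, snaps to 0 in the hole, 3 mm proud of the sleeve. It cannot tip: pressing its rear half (away from the mouth) lowers it all; its front half can then go under the edge.
- mouth_foot (a point): Point on the bench straight below the mouth; axes as holder. Hand rest: wooden block 50 mm long, 70 wide, on the tube's outer end, dark pad on top (to 11 mm above the tube's top). Its flat outer face, good to push on, is 120 mm behind the button's centre, from 31 mm below to 7 mm above the tube's top. A finger pressing past flush bears on the tube too; at about 15 N its grip drags the tube.
- jar_a: White screw jar with a paper label, 60 mm in diameter, 56 mm high, loose on the bench. Origin: centre of its underside. A bystander.
- jar_b: White screw jar with an orange label, 60 mm in diameter, 56 mm high, loose on the bench. Origin: centre of its underside. A bystander.
- dropper: White bottle with a white cap, 52 mm in diameter, 135 mm high, loose on the bench. Origin: centre of its underside. A bystander.

How it is judged:
On the way:
1. the button is down and its front at least 2 mm under the edge of the sleeve (value of joint armrest between 0.03 and 0.075 m and value of joint button above 0.006 m), for 0.2 s.
At the end, for the whole second after the job is handed in: The button stands up in the bracket's hole (pressed less than 2 mm), the tube is at 80 mm of travel within 3.5 mm and at rest, and both jars and the dropper bottle are within 20 mm of where they were (value of joint button below 0.002 m and value of joint armrest between 0.0765 and 0.0835 m and velocity of joint armrest between -0.005 and 0.005 m/s and distance of each of jar_a, jar_b, dropper from where it was at the start of the episode below 0.02 m); the robot touches nothing.
It fails at once if the button is rammed against the bracket with more than 35 N (contact force between button and holder above 35 N).
It fails at once if the robot presses or pushes on the rest, tube, button or bracket with more than 30 N (contact force between any of the fingers, the arm and holder above 30 N).
It fails at once if a jar or the bottle is knocked over (angle between any of jar_a, jar_b, dropper's own z axis and vertical above 0.5 rad).
It also fails if it takes over 58 s, if anything falls off the work surface, if the arm or the gripper's body presses on something with over 40 N, if the wrist force passes 120 N, or if a joint passes its speed limit or range.

ROBOT

A 6-joint arm with a two-finger parallel gripper is mounted at the origin on the work surface. World frame = base frame: x ahead of the robot, y to its left, z up, the work surface at z = 0. Lengths are in m, angles in rad, forces in N, time in s.
With the tool pointing down it reaches from about 0.425 to 0.95 m from the base axis. Payload 3.5 kg.
Tool frame: the origin (TCP) lies at the very end of the fingers, on their centre line; the grasp point (between the pads) lies 19 mm behind it (ctrl.grip_point_offset is the distance from the TCP to the grasp point, in m); z points along the fingers, y is the line along which they close (so a half turn about z gives the same grasp; the last joint's range is limited). The gripper opens to 85 mm and grips with 20 to 120 N. Pads are 22 mm wide; open, the fingers measure 114 mm over their backs; the gripper's body (76 mm by 85 mm) begins 54 mm behind the grasp point. The pads swing forward as they close: fully open they stand 13 mm farther back than shut.
Start: joints at [1.14, 0.286, 1.577, -0, 1.279, -0.15], TCP at [0.187, 0.649, 0.231] pointing down, gripper open.
Joint ranges: [-2.77, 2.77], [-0.9, 2.22], [0.21, 2.48], [-1.53, 4.67], [0.24, 2.81], [-2.84, 2.84]. Speed limits (rad/s): [2.79, 2.79, 3.14, 3.14, 3.14, 3.14].

INTERFACE

Orientations are given as a unit quaternion [x, y, z, w].
In Python, from plant import ctrl gives the robot as it stands. The module is installed in compiled form; this text tells all that it offers.
- The arm moves only by the shell command python3 -m pendant 'ROWS' [OPENING] [FORCE]. ROWS is JSON, a list of rows, each an object of numbers: "dx", "dy", "dz": the shift along the tool's x, y, z in cm; "twist": the turn about the tool's z in degrees. A call has 1 to 10 rows; each row is the pose to reach, as a shift and turn from the pose commanded when the call began, along the tool's axes at that moment; what a row does not reach only later rows make up. A row lasts 1/8 s, in which the tool goes at most 62.5 mm and 10.7 degrees, less where a joint would pass 70% of its speed; a pose out of reach is approached as far as the arm can. A call with a gripper value outside its range is refused whole. OPENING is the opening in per cent of the stroke, from 0 (shut) to 100 (fully open), set as the call begins (- or left out, the last holds). The fingers move at their own pace and stop on an object; FORCE is the grip in N (left out, the last holds). Time passes only in rows, so rows that repeat a pose let the fingers close. It gives the time, the measured TCP pose, the force, the opening and the grip force at its end, in the units of the state.
- ctrl.get_state(): the state, without advancing time (a new reading comes with each control period).
- ctrl.read_camera(name): name is "side" or "top"; returns a dict with "img" (420x560x3 uint8, red, green, blue), "depth" (420x560 float32, m along the optical axis (not along the pixel's ray), 0 where there is no reading), "camera_matrix" (3x3 intrinsics, pixels), "distortion" ([k1, k2, p1, p2, k3] as OpenCV has them; the pictures are not rectified), "xyz" and "rotation" of the camera in the world. Camera axes: x right, y up, looking along -z (the intrinsics and any distortion apply to the point x, -y, -z); pixel columns grow to the right and rows downward; lengths in m; the calibration is good to about 2 mm. A picture is of the moment at which its call begins.
- ctrl.sign_off(): hands the job in; it is judged then, once.
The state is a dict: "time": time; "qpos": joint angles; "dq": joint speeds; "joint_efforts": joint torques, N m; "eef_pos": TCP position; "tcp_rot": TCP orientation; "contact_force": force on the tool from outside, world axes, zero at the start; "wrist_torque": the same for the moment, N m; "opening": opening from 0.0 (shut) to 1.0 (fully open); "finger_force": force on a finger pad.
Only numpy, scipy, OpenCV 4.12 (cv2) and the standard library are available. Lean on these libraries where they do the work, as an engineer would, in place of code of your own. Each camera call takes 0.05 s, during which the arm holds its last target. There are 200 camera calls.

## Working session

There is one attempt and no reset: what is moved stays moved. The work goes in short steps, Python scripts to look and compute and a shell command to move; the robot and the scene stay as the last step left them, time stands still between calls to the robot, and variables do not carry over. Pictures are saved under pics/ and viewed, at most 10 in all, crops included, and the job is handed in when it is done.

```bash
mkdir -p pics
cat > h.py <<'E'
import numpy as np,cv2
from plant import ctrl
def cam(n):
    c=ctrl.read_camera(n); return c
def pts(c,uv,d=None):
    uv=np.array(uv,float).reshape(-1,1,2)
    p=cv2.undistortPoints(uv,np.array(c['camera_matrix']),np.array(c['distortion'])).reshape(-1,2)
    R=np.array(c['rotation']); R=R if R.shape==(3,3) else __import__('scipy.spatial.transform',fromlist=['Rotation']).Rotation.from_quat(R).as_matrix()
    ray=np.c_[p[:,0],-p[:,1],-np.ones(len(p))]@R.T
    return np.array(c['xyz']),ray
def onplane(c,uv,z):
    o,r=pts(c,uv); return o+r*((z-o[2])/r[:,2])[:,None]
def bydepth(c,uv):
    o,r=pts(c,uv); uv=np.array(uv).reshape(-1,2).astype(int); return o+r*c['depth'][uv[:,1],uv[:,0]][:,None]
E
python3 - <<'E'
from h import *
a=cam('top');b=cam('side')
cv2.imwrite('pics/a.png',a['img'][:,:,::-1]);cv2.imwrite('pics/b.png',b['img'][:,:,::-1])
for c in(a,b):print(c['xyz'],c['rotation'],c['camera_matrix'],c['distortion'])
print(ctrl.get_state())
E
```

```text
[0.43449918 0.12601366 0.74117587] [-0.0699809   0.08458517  0.76625917 -0.63308365] [[494.81513047   0.         285.28566977]
 [  0.         494.81513047 208.15569768]
 [  0.           0.           1.        ]] [-0.14855238  0.          0.          0.          0.        ]
[ 0.44326712 -0.45614463  0.37706609] [ 0.49965312 -0.05827278 -0.1230969   0.85545204] [[454.28657161   0.         285.15273231]
 [  0.         454.28657161 213.49180223]
 [  0.           0.           1.        ]] [-0.09571571  0.          0.          0.          0.        ]
{'time': 0.1, 'qpos': array([ 1.14000231e+00,  2.87156304e-01,  1.57801663e+00,  1.41497982e-05,
        1.27859349e+00, -1.50012236e-01]), 'dq': array([-0.00018521, -0.00261636, -0.00142599,  0.00054568,  0.00173434,
       -0.00053287]), 'joint_efforts': array([ 6.81416750e-04, -4.07295406e+01, -2.93700725e+01, -1.67237140e-04,
        3.46690271e-03, -7.14260906e-06]), 'eef_pos': array([0.18677601, 0.648035  , 0.23004023]), 'tcp_rot': array([ 1.39932114e-01,  9.90160503e-01, -1.03943602e-03, -3.17706161e-04]), 'contact_force': array([ 0.47242429, -0.09761147, -0.90122391]), 'wrist_torque': array([-0.00536855,  0.03881212, -0.01797541]), 'finger_force': 0.0, 'opening': 0.9962043706954145}
```

View pics/a.png

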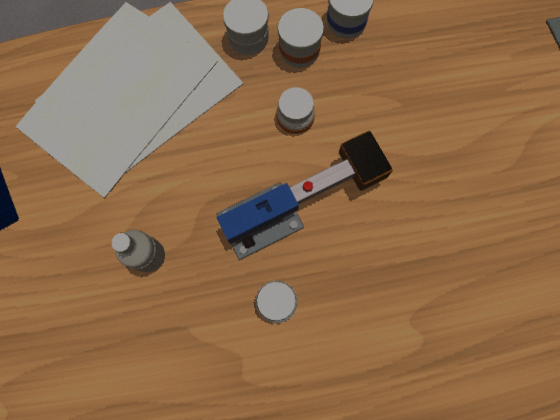

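View pics/b.png

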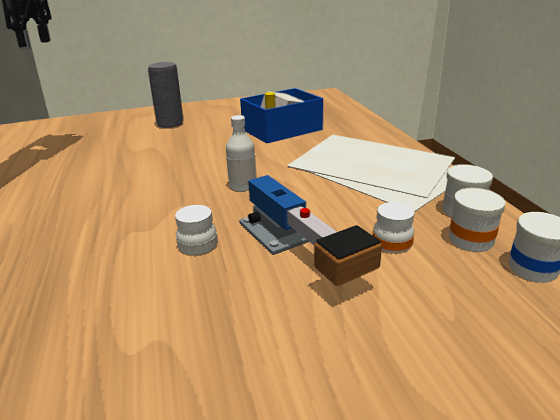

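The top view shows the sleeve at (258,212) with its hole at (264,206). The button is at (308,186) and the hand rest at (365,160). The jars are at (296,108) and (277,301), and the bottle is at (135,250). The side view shows the same things, with the button at (305,212). Next I'll measure them.

```bash
cat > m.py <<'E'
from h import *
def masks(c):
    hsv=cv2.cvtColor(c['img'],cv2.COLOR_RGB2HSV)
    blue=cv2.inRange(hsv,(105,120,40),(125,255,255)); red=cv2.inRange(hsv,(0,190,120),(5,255,255))|cv2.inRange(hsv,(174,190,120),(180,255,255))
    return blue,red
def comp(m,near):
    n,l,s,ce=cv2.connectedComponentsWithStats(m)
    k=[i for i in range(1,n) if s[i,4]>8]; i=min(k,key=lambda i:np.hypot(*(ce[i]-near))); return l==i,ce[i],s[i,4]
E
python3 - <<'E'
from m import *
a=cam('top');b=cam('side')
ba,ra=masks(a);bb,rb=masks(b)
M,ce,n=comp(ba,(258,212)); v,u=np.nonzero(M); P=bydepth(a,np.c_[u,v]); 
zt=np.percentile(P[:,2],[5,25,50,75,95]); print('blue z',zt,n)
top=P[abs(P[:,2]-np.median(P[:,2]))<.004]
r=cv2.minAreaRect((top[:,:2]*1000).astype(np.float32)); print('rect',r,cv2.boxPoints(r))
# tri button
_,ca,na=comp(ra,(308,186)); _,cb,nb=comp(rb,(305,212)); print(ca,na,cb,nb)
o1,r1=pts(a,ca);o2,r2=pts(b,cb);r1=r1[0];r2=r2[0]
t=np.linalg.lstsq(np.c_[r1,-r2],o2-o1,rcond=None)[0];print('btn',o1+t[0]*r1,o2+t[1]*r2, bydepth(a,ca))
# roof in side view
M,ce,n=comp(bb,(277,200)); v,u=np.nonzero(M);P=bydepth(b,np.c_[u,v]);print('side blue z',np.percentile(P[:,2],[50,75,90,97]))
for c,q in((a,[(365,155),(360,160),(330,175),(340,170),(296,105),(277,300),(122,242),(400,250)]),(b,[(345,242),(194,215),(395,211),(238,120),(315,225)])):print(bydepth(c,q).round(4))
# blocks: dark pad in top
hsv=cv2.cvtColor(a['img'],cv2.COLOR_RGB2HSV);P=np.array([]) 
m=np.zeros(hsv.shape[:2],np.uint8);m[125:195,335:400]=1;v,u=np.nonzero(m);P=bydepth(a,np.c_[u,v]);P=P[(P[:,2]>.06)&(P[:,2]<.12)];print('pad z',np.median(P[:,2]))
P=P[abs(P[:,2]-np.median(P[:,2]))<.005];r=cv2.minAreaRect((P[:,:2]*1000).astype(np.float32));print(r)
E
```

```text
blue z [0.04024421 0.07078129 0.0717044  0.07259393 0.0737124 ] 2008
rect ((584.968994140625, 136.93487548828125), (36.844215393066406, 108.86898803710938), 15.877461433410645) [[552.3575  184.2527 ]
 [582.1419   79.53718]
 [617.5805   89.61705]
 [587.7961  194.33258]]
[307.60714286 185.39285714] 56 [304.63888889 210.        ] 36
btn [0.60725889 0.06116423 0.07359008] [0.60799954 0.06104737 0.0737931 ] [[0.60701352 0.06125634 0.07453823]]
side blue z [0.06964019 0.0716599  0.07215068 0.07258358]
[[ 0.6345 -0.0272  0.0781]
 [ 0.6294 -0.0191  0.0753]
 [ 0.6183  0.026   0.0657]
 [ 0.6232  0.0102  0.0648]
 [ 0.7367  0.0518  0.0579]
 [ 0.4606  0.1327  0.0551]
 [ 0.5636  0.3106  0.1348]
 [ 0.5003 -0.0638  0.0011]]
[[ 0.6282 -0.0346  0.0772]
 [ 0.4617  0.1262  0.0562]
 [ 0.74    0.048   0.0563]
 [ 0.5636  0.2999  0.1331]
 [ 0.6128  0.031   0.0662]]
pad z 0.07623454042152022
((633.3206176757812, -28.93299102783203), (68.6083984375, 48.934165954589844), 16.776519775390625)
```

Tube top is about 65.7 mm and the insertion direction is (-0.28, 0.96). The rest is already pushed in about 11 mm. My plan is to shut the fingers and press the rear half of the button, then drag the tube in about 20 mm. After that I'll push on the outer face.

```bash
python3 -m pendant '[{"dx":-5,"dy":-4,"twist":10},{"dx":-10,"dy":-8,"twist":20},{"dx":-15,"dy":-12,"twist":30},{"dx":-20,"dy":-16,"twist":40},{"dx":-25,"dy":-20,"twist":50},{"dx":-30,"dy":-24,"twist":57.7},{"dx":-34,"dy":-27.2,"twist":57.7},{"dx":-38,"dy":-30.4,"twist":57.7},{"dx":-38,"dy":-30.4,"twist":57.7},{"dx":-38,"dy":-30.4,"twist":57.7}]' 0 40
cat > go.py <<'E'
import sys
from h import *
from scipy.spatial.transform import Rotation as Ro
s=ctrl.get_state(); R=Ro.from_quat(s['tcp_rot']).as_matrix()
S=np.array([.585,.137,0]);d=np.array([-.2795,.960,0]);n=np.array([.960,.2795,0])
q=s['eef_pos']-S; print('t',round(s['time'],2),'along mm',q@d*1e3,'lat',q@n*1e3,'z',q[2]*1e3,'toolx ang to d deg',np.degrees(np.arctan2(R[:,0]@n,R[:,0]@d)),'F d,n,z',(s['contact_force']@np.c_[d,n,[0,0,1]]).round(2),'op',s['opening'])
if len(sys.argv)>1:
    T=S+float(sys.argv[1])/1e3*d+np.array([0,0,float(sys.argv[2])/1e3]); print('move cm',(R.T@(T-s['eef_pos'])*100).round(2))
E
python3 go.py -92 90
```

```text
t 0.2 along mm 602.0361553402067 lat -239.36732157981345 z 230.41692362194442 toolx ang to d deg -57.68058385034163 F d,n,z [-0.18  0.06 -0.41] op 0.9965681457391006
move cm [-57.34 -45.84  14.1 ]$[0]: bad value
```

```bash
python3 -m pendant '[{"dx":-4.8,"dy":-3.8,"dz":0,"twist":10},{"dx":-9.6,"dy":-7.6,"dz":0,"twist":20}]' 0 40; python3 go.py -92 90
```

```text
time: 0.45
eef_pos: [0.2584, 0.5479, 0.2308]
tcp_rot: [0.312, 0.95, -0.0, 0.0]
contact_force: [1.0, 0.0, 0.1]
opening: 0.605
finger_force: 0.0
t 0.45 along mm 485.7613634530641 lat -198.63977623291973 z 230.80468153427174 toolx ang to d deg -37.460321797735055 F d,n,z [-0.24  0.98  0.14] op 0.6051740848860674
move cm [-57.94 -19.37  14.11]
```

```bash
python3 -m pendant '[{"dx":-5.7,"dy":-1.9,"dz":0,"twist":10},{"dx":-11.4,"dy":-3.8,"dz":0,"twist":20},{"dx":-17.1,"dy":-5.7,"dz":0,"twist":30},{"dx":-22.8,"dy":-7.6,"dz":0,"twist":37.5},{"dx":-28.5,"dy":-9.5,"dz":0,"twist":37.5},{"dx":-34.2,"dy":-11.4,"dz":0,"twist":37.5},{"dx":-39.9,"dy":-13.3,"dz":0,"twist":37.5},{"dx":-45.6,"dy":-15.2,"dz":0,"twist":37.5},{"dx":-51.3,"dy":-17.1,"dz":0,"twist":37.5},{"dx":-57.0,"dy":-19.0,"dz":0,"twist":37.5}]' 0 40; python3 go.py -92 90
```

```text
time: 1.7
eef_pos: [0.6077, 0.0579, 0.2313]
tcp_rot: [0.599, 0.801, 0.0, -0.0]
contact_force: [-0.3, -0.1, 1.1]
opening: 0.001
finger_force: 0.0
t 1.7 along mm -82.29016309558318 lat -0.29489669458892276 z 231.2600360240643 toolx ang to d deg -0.16459130887044454 F d,n,z [-0.04 -0.29  1.07] op 0.0007973610655564805
move cm [-0.97  0.02 14.13]
```

```bash
python3 -m pendant '[{"dx":-1,"dy":0,"dz":4.7,"twist":0},{"dx":-1,"dy":0,"dz":9.4,"twist":0},{"dx":-1,"dy":0,"dz":14.1,"twist":0},{"dx":-1,"dy":0,"dz":14.1,"twist":0},{"dx":-1,"dy":0,"dz":14.1,"twist":0}]'; python3 go.py -92 90
python3 - <<'E'
from h import *
b=cam('side'); cv2.imwrite('pics/c.png',cv2.resize(b['img'][120:300,220:400,::-1],(600,600),interpolation=cv2.INTER_CUBIC))
E
```

```text
time: 2.33
eef_pos: [0.6109, 0.05, 0.0921]
tcp_rot: [0.599, 0.801, 0.001, 0.001]
contact_force: [0.4, 0.3, 0.7]
opening: -0.001
finger_force: 0.0
t 2.33 along mm -90.71579101582638 lat 0.5604074414388945 z 92.1169370930514 toolx ang to d deg -0.1887017757746172 F d,n,z [0.15 0.48 0.68] op -0.0005545007599722114
move cm [-0.13 -0.06  0.21]
```

View pics/c.png

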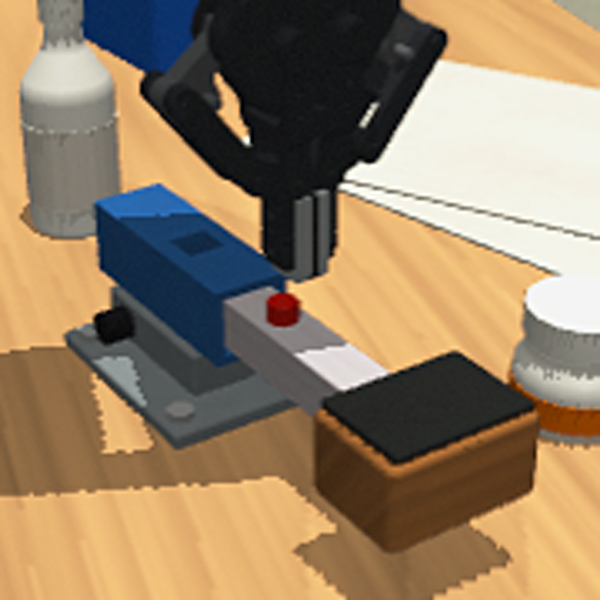

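The shut fingers at about (310,270) hang over the tube behind the button at (283,308), as planned. Now I'll creep down.

```bash
python3 -m pendant '[{"dx":-0.1,"dy":0,"dz":0.7,"twist":0},{"dx":-0.1,"dy":0,"dz":1.3,"twist":0},{"dx":-0.1,"dy":0,"dz":1.4,"twist":0},{"dx":-0.1,"dy":0,"dz":1.4,"twist":0},{"dx":-0.1,"dy":0,"dz":1.4,"twist":0}]'; python3 go.py -92 76; python3 -m pendant '[{"dx":0,"dy":0,"dz":0.2,"twist":0},{"dx":0,"dy":0,"dz":0.4,"twist":0},{"dx":0,"dy":0,"dz":0.4,"twist":0},{"dx":0,"dy":0,"dz":0.4,"twist":0}]'; python3 go.py -92 70
```

```text
time: 3.0
eef_pos: [0.6101, 0.0491, 0.0765]
tcp_rot: [0.599, 0.801, 0.0, 0.0]
contact_force: [-0.6, 0.2, 0.4]
opening: -0.002
finger_force: 0.0
t 3.0 along mm -91.38983834474998 lat -0.44594445434278684 z 76.46928569725998 toolx ang to d deg -0.18166406403903193 F d,n,z [ 0.35 -0.51  0.35] op -0.0016494425709715366
move cm [-0.06  0.04  0.05]
time: 3.5
eef_pos: [0.6104, 0.049, 0.0728]
tcp_rot: [0.599, 0.801, 0.0, 0.0]
contact_force: [-0.1, -0.5, 3.9]
opening: 0.003
finger_force: 1.6
t 3.5 along mm -91.57669794805174 lat -0.21994456021881992 z 72.824485086638 toolx ang to d deg -0.18185316877631258 F d,n,z [-0.49 -0.29  3.9 ] op 0.002991478673265987
move cm [-0.04  0.02  0.28]
```

```bash
python3 -m pendant '[{"dx":0,"dy":0,"dz":0.2,"twist":0},{"dx":0,"dy":0,"dz":0.4,"twist":0},{"dx":0,"dy":0,"dz":0.5,"twist":0},{"dx":0,"dy":0,"dz":0.5,"twist":0}]'; python3 go.py -92 66;python3 -m pendant '[{"dx":0,"dy":0,"dz":0.1,"twist":0},{"dx":0,"dy":0,"dz":0.1,"twist":0},{"dx":0,"dy":0,"dz":0.1,"twist":0}]'; python3 go.py -92 66
```

```text
time: 4.0
eef_pos: [0.6104, 0.049, 0.0676]
tcp_rot: [0.599, 0.801, 0.0, 0.0]
contact_force: [-0.0, -1.7, 5.1]
opening: -0.002
finger_force: 2.5
t 4.0 along mm -91.60865087489084 lat -0.20817389181617477 z 67.62460392892817 toolx ang to d deg -0.1795788382874568 F d,n,z [-1.62 -0.5   5.1 ] op -0.002361048907678031
move cm [-0.04  0.02  0.16]
time: 4.38
eef_pos: [0.6104, 0.049, 0.0668]
tcp_rot: [0.599, 0.801, 0.0, 0.0]
contact_force: [-0.1, 0.6, 5.0]
opening: 0.001
finger_force: 2.7
t 4.38 along mm -91.61879280220396 lat -0.21756093986743144 z 66.7601037688186 toolx ang to d deg -0.17906893032553436 F d,n,z [0.61 0.12 4.96] op 0.0009593074735301144
move cm [-0.04  0.02  0.08]
```

```bash
for i in 1 2; do python3 -m pendant '[{"dx":0,"dy":0,"dz":0.07,"twist":0},{"dx":0,"dy":0,"dz":0.07,"twist":0},{"dx":0,"dy":0,"dz":0.07,"twist":0}]' >/dev/null; python3 go.py -92 66;done
```

```text
t 4.75 along mm -91.60129444230553 lat -0.2121523152638247 z 66.10422043215293 toolx ang to d deg -0.1828303557932534 F d,n,z [-0.87 -0.44  5.39] op -0.004905051098731822
move cm [-0.04  0.02  0.01]
t 5.12 along mm -91.64220441825748 lat -0.18479387334604302 z 65.65011341099654 toolx ang to d deg -0.1786827201239442 F d,n,z [-0.64 -0.95  6.25] op 0.00036393365464785864
move cm [-0.03  0.02 -0.03]
```

```bash
for i in 1; do python3 -m pendant '[{"dx":0,"dy":0,"dz":0.05,"twist":0},{"dx":0,"dy":0,"dz":0.05,"twist":0},{"dx":0,"dy":0,"dz":0.05,"twist":0}]' >/dev/null; python3 go.py -92 66;done
```

```text
t 5.5 along mm -91.64836889076523 lat -0.1374040919530621 z 65.58250554759664 toolx ang to d deg -0.18554767147952966 F d,n,z [-0.75 -2.02  8.47] op -0.002785657451540326
move cm [-0.03  0.01 -0.04]
```

```bash
for i in 1 2; do python3 -m pendant '[{"dx":0,"dy":0,"dz":0.08,"twist":0},{"dx":0,"dy":0,"dz":0.08,"twist":0},{"dx":0,"dy":0,"dz":0.08,"twist":0}]' >/dev/null; python3 go.py -92 66;done
```

```text
t 5.88 along mm -91.71772887879229 lat -0.07174157118379627 z 65.51756530982901 toolx ang to d deg -0.1919524723041913 F d,n,z [ 0.95 -3.19 11.18] op 0.0007054117734638477
move cm [-0.03  0.01 -0.05]
t 6.25 along mm -91.73896716716804 lat -0.02659841582273128 z 65.40454742504879 toolx ang to d deg -0.19986502314216578 F d,n,z [ 0.28 -4.07 14.75] op -0.0032504350793233936
move cm [-0.02  0.   -0.06]
```

```bash
python3 -m pendant '[{"dx":0,"dy":-0.06,"dz":0.08,"twist":0},{"dx":0,"dy":-0.06,"dz":0.08,"twist":0},{"dx":0,"dy":-0.06,"dz":0.08,"twist":0}]' >/dev/null; python3 go.py;  python3 -m pendant '[{"dx":0.1,"dy":0,"dz":0,"twist":0},{"dx":0.2,"dy":0,"dz":0,"twist":0},{"dx":0.3,"dy":0,"dz":0,"twist":0},{"dx":0.4,"dy":0,"dz":0,"twist":0},{"dx":0.5,"dy":0,"dz":0,"twist":0},{"dx":0.5,"dy":0,"dz":0,"twist":0}]' >/dev/null; python3 go.py
```

```text
t 6.62 along mm -91.76249264796802 lat -0.06483182146391582 z 65.35581796924536 toolx ang to d deg -0.1937555041212895 F d,n,z [ 1.16 -5.51 16.42] op -0.0020766093150952187
t 7.38 along mm -88.78550405451705 lat 0.009404893203305587 z 65.46887378125928 toolx ang to d deg -0.24486694849317048 F d,n,z [-4.16 -4.57 15.28] op 0.001650877631689771
```

```bash
cat > tr.py <<'E'
from m import *
import sys
b=cam('side')
# outer pad: dark top in side view, estimate travel from pad points by depth
v,u=np.mgrid[225:285,305:390]; P=bydepth(b,np.c_[u.ravel(),v.ravel()])
d=np.array([-.2795,.960,0]);q=P-np.array([.585,.137,0]);s=(q@d)*1e3
k=(abs(P[:,2]-.0765)<.003)&(s<-95)
print('pad centre along',(np.percentile(s[k],2)+np.percentile(s[k],98))/2,'travel',(np.percentile(s[k],2)+np.percentile(s[k],98))/2+185,k.sum())
if len(sys.argv)>1: cv2.imwrite(sys.argv[1],cv2.resize(b['img'][150:300,220:400,::-1],(720,600),interpolation=cv2.INTER_CUBIC))
E
python3 tr.py; python3 -m pendant '[{"dx":0.1,"dy":-0.06,"dz":0.05,"twist":0},{"dx":0.2,"dy":-0.12,"dz":0.05,"twist":0},{"dx":0.3,"dy":-0.12,"dz":0.05,"twist":0},{"dx":0.4,"dy":-0.12,"dz":0.05,"twist":0},{"dx":0.5,"dy":-0.12,"dz":0.05,"twist":0},{"dx":0.5,"dy":-0.12,"dz":0.05,"twist":0}]' >/dev/null; python3 go.py; python3 tr.py pics/d.png
```

```text
pad centre along -172.49788286003576 travel 12.502117139964241 1155
t 8.18 along mm -83.96368200920193 lat -0.08979330793817432 z 65.4736299310758 toolx ang to d deg -0.22876202251258482 F d,n,z [-4.56 -2.95 15.4 ] op 0.0010331335690945825
pad centre along -167.90053219587878 travel 17.09946780412122 1121
```

View pics/d.png

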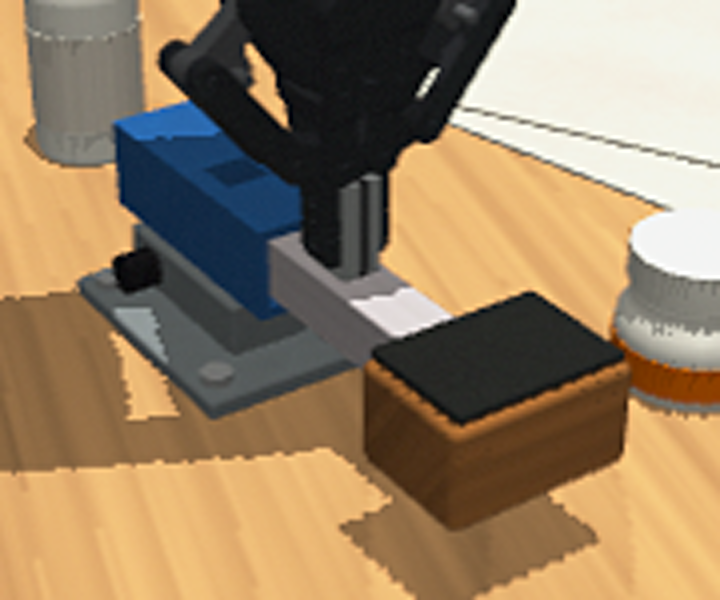

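The tube follows the finger. Travel is about 17–18 mm, and the finger is at (345,265) on the button with the mouth just ahead. I'll keep dragging.

```bash
python3 -m pendant '[{"dx":0.1,"dy":-0.05,"dz":0.04,"twist":0},{"dx":0.2,"dy":-0.1,"dz":0.04,"twist":0},{"dx":0.3,"dy":-0.1,"dz":0.04,"twist":0},{"dx":0.4,"dy":-0.1,"dz":0.04,"twist":0},{"dx":0.5,"dy":-0.1,"dz":0.04,"twist":0},{"dx":0.6,"dy":-0.1,"dz":0.04,"twist":0},{"dx":0.7,"dy":-0.1,"dz":0.04,"twist":0},{"dx":0.8,"dy":-0.1,"dz":0.04,"twist":0},{"dx":0.8,"dy":-0.1,"dz":0.04,"twist":0}]' >/dev/null; python3 go.py; python3 tr.py
```

```text
t 9.35 along mm -76.06842362751657 lat -0.13879911414339183 z 65.48731337598623 toolx ang to d deg -0.21712306467431167 F d,n,z [-4.5  -1.22 14.7 ] op 0.005342335170202715
pad centre along -160.14110561945182 travel 24.85889438054818 1056
```

```bash
python3 -m pendant '[{"dx":0.1,"dy":0,"dz":0.04,"twist":0},{"dx":0.2,"dy":0,"dz":0.04,"twist":0},{"dx":0.3,"dy":0,"dz":0.04,"twist":0},{"dx":0.4,"dy":0,"dz":0.04,"twist":0},{"dx":0.5,"dy":0,"dz":0.04,"twist":0},{"dx":0.6,"dy":0,"dz":0.04,"twist":0},{"dx":0.7,"dy":0,"dz":0.04,"twist":0},{"dx":0.7,"dy":0,"dz":0.04,"twist":0}]' >/dev/null; python3 go.py; python3 tr.py
```

```text
t 10.4 along mm -69.14067679149098 lat -0.08276751887674501 z 65.47299008610828 toolx ang to d deg -0.21822435955304828 F d,n,z [-4.98 -2.14 15.84] op -0.003133206961333779
pad centre along -153.4253253333443 travel 31.57467466665571 966
```

```bash
python3 -m pendant '[{"dx":0.07,"dy":0,"dz":0,"twist":0},{"dx":0.12,"dy":0,"dz":0,"twist":0},{"dx":0.12,"dy":0,"dz":0,"twist":0},{"dx":0.12,"dy":0,"dz":0,"twist":0}]' >/dev/null; python3 go.py; python3 tr.py pics/e.png
```

```text
t 10.95 along mm -68.00819677229741 lat -0.07327808243683011 z 65.47432563459729 toolx ang to d deg -0.2195098308223019 F d,n,z [-5.18 -1.36 15.79] op 0.0021660402888872433
pad centre along -152.2874885108065 travel 32.7125114891935 951
```

View pics/e.png

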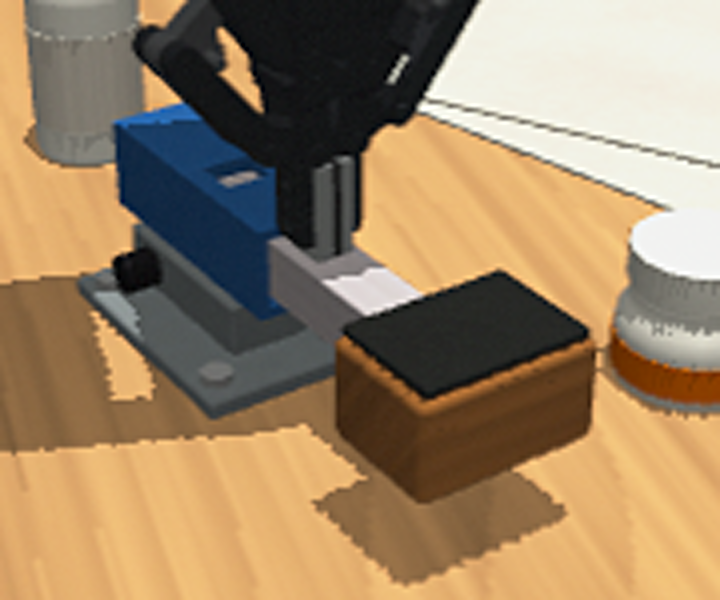

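Travel is about 32.7 mm and the finger at (320,250) is right at the mouth. I'll ease off the drag force and then lift.

```bash
python3 -m pendant '[{"dx":-0.12,"dy":0,"dz":0,"twist":0},{"dx":-0.12,"dy":0,"dz":0,"twist":0},{"dx":-0.12,"dy":0,"dz":-0.2,"twist":0},{"dx":-0.12,"dy":0,"dz":-0.5,"twist":0},{"dx":-0.15,"dy":0,"dz":-1.5,"twist":0},{"dx":-0.3,"dy":0,"dz":-4,"twist":0},{"dx":-0.3,"dy":0,"dz":-6,"twist":0},{"dx":-0.3,"dy":0,"dz":-6,"twist":0}]' >/dev/null; python3 go.py -205 130; python3 tr.py pics/f.png
```

```text
t 12.0 along mm -68.29180466448572 lat -2.5433647650257596 z 122.48160145329614 toolx ang to d deg -0.18525768867854267 F d,n,z [ 0.37 -0.16  0.08] op -0.0007757416259071337
move cm [-13.67   0.21  -0.74]
pad centre along -152.23922010983637 travel 32.76077989016363 953
```

View pics/f.png

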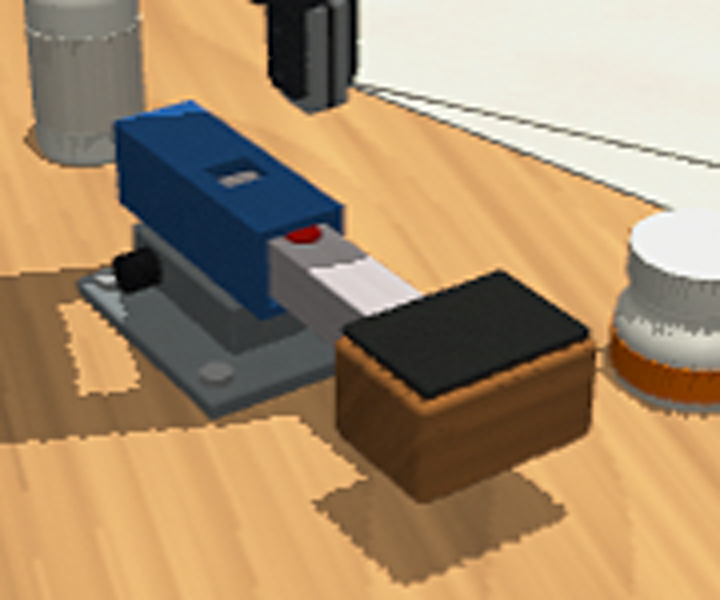

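The button is held down under the edge at (303,233). Next I'll go behind the outer face.

```bash
python3 -m pendant '[{"dx":-5,"dy":0.2,"dz":-0.7,"twist":0},{"dx":-10,"dy":0.2,"dz":-0.7,"twist":0},{"dx":-13.7,"dy":0.2,"dz":-0.7,"twist":0},{"dx":-13.7,"dy":0.2,"dz":-0.7,"twist":0},{"dx":-13.7,"dy":0.2,"dz":3,"twist":0},{"dx":-13.7,"dy":0.2,"dz":7.5,"twist":0},{"dx":-13.7,"dy":0.2,"dz":7.5,"twist":0},{"dx":-13.7,"dy":0.2,"dz":7.5,"twist":0}]' >/dev/null; python3 go.py -190 48
```

```text
t 13.05 along mm -204.66116523496973 lat -0.44567626548985534 z 46.575779619288895 toolx ang to d deg -0.22354517365556986 F d,n,z [-1.32 -0.36 -0.49] op 0.0034248416994626107
move cm [ 1.47  0.05 -0.14]
```

```bash
python3 -m pendant '[{"dx":0.5,"dy":0,"dz":0,"twist":0},{"dx":1,"dy":0,"dz":0,"twist":0},{"dx":1.3,"dy":0,"dz":0,"twist":0},{"dx":1.5,"dy":0,"dz":0,"twist":0},{"dx":1.7,"dy":0,"dz":0,"twist":0},{"dx":1.9,"dy":0,"dz":0,"twist":0},{"dx":2.1,"dy":0,"dz":0,"twist":0},{"dx":2.3,"dy":0,"dz":0,"twist":0},{"dx":2.5,"dy":0,"dz":0,"twist":0},{"dx":2.5,"dy":0,"dz":0,"twist":0}]' >/dev/null; python3 go.py -150 48;python3 tr.py
```

```text
t 14.3 along mm -183.13571815419536 lat -0.9093538600429764 z 46.02759718123588 toolx ang to d deg -0.2013866629444517 F d,n,z [-8.07 -1.16 -1.48] op 0.0048318144479757835
move cm [ 3.32  0.1  -0.21]
pad centre along -159.67874426045137 travel 25.321255739548633 432
```

```bash
python3 -m pendant '[{"dx":0.3,"dy":0,"dz":0,"twist":0},{"dx":0.6,"dy":0,"dz":0,"twist":0},{"dx":0.9,"dy":0,"dz":0,"twist":0},{"dx":1.2,"dy":0,"dz":0,"twist":0},{"dx":1.5,"dy":0,"dz":0,"twist":0},{"dx":1.8,"dy":0,"dz":0,"twist":0},{"dx":2.1,"dy":0,"dz":0,"twist":0},{"dx":2.4,"dy":0,"dz":0,"twist":0},{"dx":2.7,"dy":0,"dz":0,"twist":0},{"dx":2.7,"dy":0,"dz":0,"twist":0}]' >/dev/null; python3 go.py -150 48;cat > hole.py <<'E'
from m import *
import sys
a=cam('top');b=cam('side')
S=np.array([.585,.137,0]);d=np.array([-.2795,.960,0])
for c,n in((a,'top'),(b,'side')):
    _,r=masks(c); k,_,st,ce=cv2.connectedComponentsWithStats(r)
    for i in range(1,k):
        if st[i,4]>3:
            p=onplane(c,ce[i],.0745)[0]
            if np.linalg.norm(p[:2]-S[:2])<.12: print(n,'red',ce[i].round(1),st[i,4],'along',(p-S)@d*1e3)
if len(sys.argv)>1: cv2.imwrite(sys.argv[1],np.hstack([cv2.resize(c['img'][y:y+100,x:x+100,::-1],(400,400),interpolation=cv2.INTER_CUBIC) for c,x,y in((a,215,150),(b,230,150))]))
E
python3 hole.py
```

```text
t 15.6 along mm -155.98011717758726 lat -0.8712197714363743 z 46.01163344217176 toolx ang to d deg -0.20288243835541797 F d,n,z [-7.45 -0.18 -1.26] op 0.0006844925107165017
move cm [ 0.6   0.09 -0.2 ]
```

```bash
python3 -m pendant '[{"dx":0.2,"dy":0,"dz":0,"twist":0},{"dx":0.4,"dy":0,"dz":0,"twist":0},{"dx":0.6,"dy":0,"dz":0,"twist":0},{"dx":0.8,"dy":0,"dz":0,"twist":0},{"dx":1.0,"dy":0,"dz":0,"twist":0},{"dx":1.0,"dy":0,"dz":0,"twist":0}]' >/dev/null; python3 go.py -142 48;python3 hole.py pics/g.png
```

```text
t 16.45 along mm -146.02627104498225 lat -0.8336282910852398 z 45.98936516723476 toolx ang to d deg -0.20155812142746868 F d,n,z [-6.98  0.68 -1.55] op -0.0002725401401190131
move cm [ 0.41  0.09 -0.2 ]
top red [266. 207.] 52 along -13.375532846496984
side red [278.5 195.2] 4 along -22.643465501883483
```

View pics/g.png

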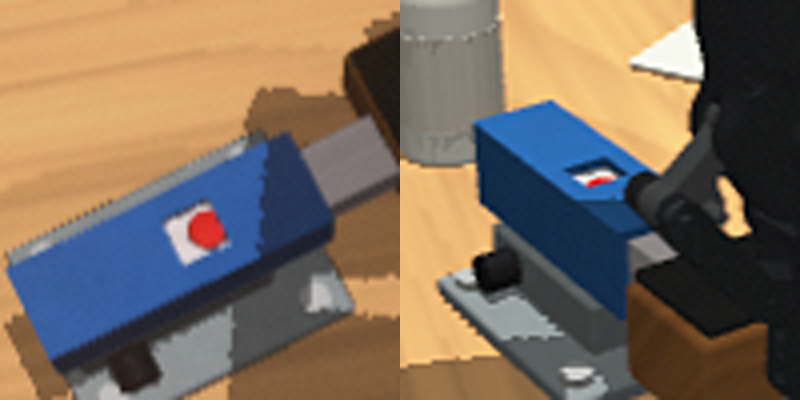

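The button shows in the hole at (207,230) of the left crop, still a few mm short. Now small steps.

```bash
for i in 1 2; do python3 -m pendant '[{"dx":0.07,"dy":0,"dz":0,"twist":0},{"dx":0.12,"dy":0,"dz":0,"twist":0},{"dx":0.12,"dy":0,"dz":0,"twist":0},{"dx":0.12,"dy":0,"dz":0,"twist":0}]' >/dev/null; python3 go.py;python3 hole.py; done
```

```text
t 17.05 along mm -144.97135778701335 lat -0.8257548128836499 z 46.013529073375196 toolx ang to d deg -0.19599115898937747 F d,n,z [-9.13  0.51 -2.23] op -0.0018987958240294397
top red [265.5 207.3] 55 along -12.518075207098851
side red [278.9 194.8] 8 along -21.59435605738096
t 17.65 along mm -142.4242581347193 lat -0.8589143104481528 z 45.96829048687241 toolx ang to d deg -0.17704971451813747 F d,n,z [-5.24  0.49 -0.61] op -0.004586390913471474
top red [263.9 207.2] 62 along -10.647693978851814
side red [279.1 191.6] 31 along -13.039428577432002
```

The force dropped and the red patch grew, so the button has popped up. I'll back off and look.

```bash
python3 -m pendant '[{"dx":-0.5,"dy":0,"dz":0,"twist":0},{"dx":-2,"dy":0,"dz":0,"twist":0},{"dx":-5,"dy":0,"dz":0,"twist":0},{"dx":-5,"dy":0,"dz":-4,"twist":0},{"dx":-5,"dy":0,"dz":-9,"twist":0},{"dx":-5,"dy":0,"dz":-13,"twist":0},{"dx":-5,"dy":0,"dz":-15,"twist":0},{"dx":-5,"dy":0,"dz":-15,"twist":0},{"dx":-5,"dy":0,"dz":-15,"twist":0}]' >/dev/null; python3 go.py;python3 hole.py pics/i.png
python3 - <<'E'
from m import *
a=cam('top');b=cam('side');print(bydepth(a,[(296,105),(277,300),(122,242)]).round(4))
v,u=np.mgrid[150:290,250:400]; P=bydepth(b,np.c_[u.ravel(),v.ravel()]);q=P-np.array([.585,.137,0]);s=q@np.array([-.2795,.960,0])*1e3
k=(abs(P[:,2]-.0765)<.003)&(s<-70)&(s>-200);l=np.percentile(s[k],[2,98]);print('travel',l.mean()+185)
E
```

```text
t 18.88 along mm -190.28234183399388 lat -2.1413512299130057 z 193.16789575850794 toolx ang to d deg -0.17303938588658482 F d,n,z [-1.13 -0.59 -0.33] op -0.0019462078038370763
top red [263.7 207. ] 62 along -10.491851846371086
side red [279.  191.5] 30 along -12.73300093979156
[[0.7366 0.0518 0.0582]
 [0.4606 0.1327 0.0558]
 [0.5635 0.3104 0.1352]]
travel 77.66769692896182
```

View pics/i.png

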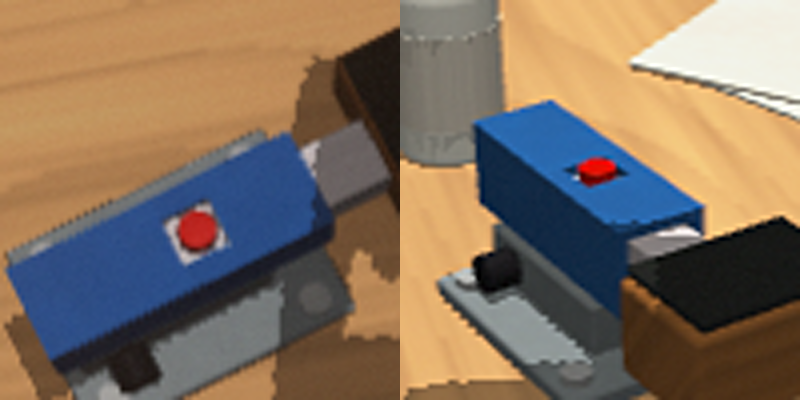

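The button stands up and is centred in the hole at (197,230) and (597,170). The jars and bottle haven't moved and the arm is clear, so I'll hand the job in.

```bash
python3 -c "
from plant import ctrl
print(ctrl.sign_off())"
```

```text
the job is handed in; nothing more can be done
None
```

The hand rest is locked: the camera shows the red button up and centred in the bracket's hole, contact forces read under about 18 N, the jars and bottle stayed put, and the job is handed in (no verdict came back).

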